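# Wheel the tin sled to the marble bear

## Robot

A 6-joint arm with a two-finger parallel gripper is mounted at the origin on the work surface. World frame = base frame: x ahead of the robot, y to its left, z up, the work surface at z = 0. Lengths are in m, angles in degrees, forces in N, time in s.
With the tool pointing down it reaches from about 0.25 to 0.725 m from the base axis. Payload 9.7 kg.
Tool frame: the origin (TCP) lies at the very end of the fingers, on their centre line; the grasp point (between the pads) lies grasp_offset behind it (grasp_offset is the distance from the TCP to the grasp point, in m); z points along the fingers, y is the line along which they close (so a half turn about z gives the same grasp; the last joint's range is limited). The gripper opens to 85 mm and grips with 20 to 120 N. Pads are 22 mm wide; open, the fingers measure 114 mm over their backs; the gripper's body (76 mm by 85 mm) begins 54 mm behind the grasp point. The pads swing forward as they close: fully open they stand 13 mm farther back than shut.
Start: joints at [-68.468, 4.979, 10.078, 95.1, 0, 90], TCP at [0.202, -0.512, 0.206] pointing down, gripper open.
Joint ranges: [-179.16, 179.16], [-48.56, 103.87], [-65.8, 70.77], [-126.05, 130.52], [-82.76, 87.17], [-180, 180]. Speed limits (degrees/s): [127.2, 127.2, 147.25, 180, 180, 180].

## Interface

Orientations are given as [roll, pitch, yaw] about the fixed x, y, z axes, in that order (R = Rz(yaw) Ry(pitch) Rx(roll)).
In Python, from workcell import get_obs, camera, calibration, job_done, recognise, cut_out, mark_of, grasp_offset gives the robot as it stands.
- The arm moves only by the tool servo_tool, never from a script. Its argument "moves" is a list of rows, each a list of 3 entries, a list of its own where there are three numbers: the turn, a rotation vector about the tool's x, y, z in degrees, then the shift along the tool's x, y, z in m, then the opening in per cent of the stroke, from 0 (shut) to 100 (fully open). In form: [[[ax, ay, az], [x, y, z], claw], ...]. A call has 1 to 12 rows; each row shifts and turns the commanded pose from where the row before left it, along the tool's axes as they then stand; what a row does not reach is not made up. A row lasts 1/10 s, in which the tool goes at most 50 mm and 8.59 degrees, less where a joint would pass 70% of its speed; a pose out of reach is approached as far as the arm can. A call is refused whole if a number of a shift passes 0.05 or a number of a turn 8.59, either way. A call with a gripper value outside its range is refused whole. The fingers move at their own pace and stop on an object; "force" is the grip in N (left out, the last holds). Time passes only in rows, so rows that do not move let the fingers close. It gives the time, the measured TCP pose, the force, the opening and the grip force at its end, in the units of the state.
- get_obs(): the state, without advancing time (a new reading comes with each control period).
- camera(name): name is "scene" or "side" or "wrist"; returns (picture, depth): 420x560x3 uint8, red, green, blue; 420x560 float32, m along the optical axis (not along the pixel's ray), 0 where there is no reading.
- calibration(name): a dict with "camera_matrix" (3x3 intrinsics, pixels), "R" (3x3) and "t" (3): a world point X has camera coordinates R X + t. Camera axes: x right, y down, z forward; pixel columns grow to the right and rows downward; lengths in m; the calibration is good to about 2 mm. A picture is of the moment at which its call begins: read the wrist's pose just before it. calibration takes no time and is no camera call; for the wrist camera it gives the pose at the moment of the call.
- job_done(): hands the job in; it is judged then, once.
Trained networks look in the newest picture that a camera, given by its name, has taken for a name from the list of things; names that differ only in an ending like _2 or _b are one class to them, and where a whole thing is asked for, a point or a joint stands for the part that bears it (a point fixed in the world has none). Each returns a list of dicts, best first, with "score" (0 to 1); they miss things now and then, are a little off and sometimes report something else, mostly with a low value. They report only what shows in the picture. A call takes as long as a camera call.
- recognise(name, camera): "xyz" ([x, y, z] in m, in the coordinates of the camera as it stood for that picture, good to about 4 mm: the middle of the surface that is visible of it).
- cut_out(name, camera): "mask" (420x560 bool, what is visible of it).
- mark_of(name, camera): "xyz" ([x, y, z] in m, in the coordinates of the camera as it stood for that picture, good to about 4 mm: a listed point, or the origin of a listed thing).
The state is a dict: "time": time; "q": joint angles; "qd": joint speeds; "joint_efforts": joint torques, N m; "ee_pos": TCP position; "tcp_rot": TCP orientation; "wrist_force": force on the tool from outside, world axes, zero at the start; "torque": the same for the moment, N m; "opening": finger opening in m; "grasp_force": force on a finger pad.
Only numpy, scipy, OpenCV 4.12 (cv2) and the standard library are available. Lean on these libraries where they do the work, as an engineer would, in place of code of your own. Each camera call takes 0.05 s, during which the arm holds its last target. There are 200 camera calls.

## Task

On the music box counter, turn the brass star wheel by gently pushing on its spokes with one finger, not pinching it, so that the little carriage takes the tin sled along the track and stops with the sled squarely in front of the white marble bear, whichever way along the track it sits. Move the sled only by the wheel: do not touch the sled or its carriage, and leave the bear and all the other goods standing where they are.

Things in the scene. Friction and masses are not known exactly. Their poses are not given: they have to be found in the camera images.
- display: Fixed elm board 266 x 420 mm, 22 mm high, carrying wheel and track. Origin on the counter directly below the wheel's axis; x points from the wheel towards the track (away from the robot, within 20 degrees), y along the track, z up. The board spans x -90 to 176 mm, y -210 to 210 mm. The track runs along y at x = 125 mm.
- wheel: Flat brass star wheel on an upright axle. Origin on the axle at mid spoke height, 62 mm above the counter. Four spokes along this frame's +x, +y, -x, -y, turning with it (+x begins along the display's x): bars 10 mm wide, 14 mm tall, from the hub (radius 18) to radius 71 mm. No rim: gaps are open down to the board, but for a foot (radius 26, top 28 mm above the counter). It stays where left.
- wheel_ball (a point): Centre of the red ball, radius 10 mm, at the end of the wheel's +x spoke, 73 mm from the axle; all four spokes have one. The wheel turns both ways up to 3.4 rad from its start; about 0.12 N m turns it (2 to 3 N at mid spoke).
- carriage: Brass tray 52 x 84 x 12 mm on the track, driven by the wheel; do not touch. Origin at the centre of its underside, 36 mm above the counter; axes parallel to the display's. It moves 50 mm per radian of the wheel: wheel anticlockwise from above moves it to +y, clockwise to -y. It starts at mid track; travel 170 mm either way.
- sled: Red tin sled 34 mm wide, 75 mm long, 42 mm high, 80 g, standing loose in the carriage with 2 to 4 mm of play; its top is 84 mm above the counter. Origin at the centre of its underside; y along the track. Must ride on the carriage untouched.
- bear: White marble sitting bear on a square 56 mm plinth, 91 mm tall, loose, beyond the track (90 mm from the track's middle line), 60 to 140 mm to one side of mid track. Origin at the centre of its underside; y parallel to the track, x away from the track. The sled stands squarely in front when its origin has y = 0 in this frame.
- horse_box: Blue box 60 x 88 mm with a beech rocking horse on its lid, 104 mm tall, loose, beyond the track on the other side of its middle from the bear. Origin at the centre of its underside. Bystander.
- music_box: Cranberry glass music box 74 x 104 mm, 70 mm tall, loose, beyond the board's +y end. Origin at the centre of its underside. Bystander.
- globe: Snow globe, 68 mm across, 80 mm tall, loose, beyond the board's -y end. Origin at the centre of its underside. Bystander.
- drum: Red tin drum, 63 mm across, 46 mm tall, loose, to the robot's right. Origin at the centre of its underside. Bystander.
- gift_box: Green gift box with red ribbon, 70 x 70 x 50 mm, loose, to the robot's left. Origin at the centre of its underside. Bystander.

How it is judged (in metres and radians):
At the end, for the whole second after the job is handed in: The sled stands at rest and upright in its carriage, its centre within 10 mm, along the track, of the bear's centre; the bear stands upright (y of sled in the frame of bear between -0.01 and 0.01 m and z of sled in the frame of carriage between 0.002 and 0.01 m and horizontal distance between sled and carriage below 0.008 m and angle between each of sled, bear's own z axis and vertical below 0.1 rad and linear speed of sled below 0.01 m/s); the robot touches nothing.
It fails at once if the robot touches the sled or its carriage (contact force between any of the fingers, the arm and sled above 0.5 N or contact force between any of the fingers, the arm and carriage above 0.5 N).
It fails at once if the sled is lifted out of or leaves the carriage (z of sled in the frame of carriage above 0.02 m or horizontal distance between sled and carriage above 0.02 m).
It fails at once if the wheel is pinched or forced: more than 20 N from the fingers (contact force between the fingers and wheel above 20 N).
It fails at once if the bear or another bystander is moved by more than 10 mm, or tipped (distance of any of bear, horse_box, music_box, globe, drum, gift_box from where it was at the start of the episode above 0.01 m or angle between any of bear, horse_box, music_box, globe, drum, gift_box's own z axis and vertical above 0.15 rad).
It also fails if it takes over 51 s, if anything falls off the work surface, if the arm or the gripper's body presses on something with over 40 N, if the wrist force passes 120 N, or if a joint passes its speed limit or range.

## Working session

There is one attempt and no reset: what is moved stays moved. The work goes in short steps, Python scripts to look and compute and a tool call to move; the robot and the scene stay as the last step left them, time stands still between calls to the robot, and variables do not carry over. Pictures are saved under pics/ and viewed, at most 10 in all, crops included, and the job is handed in when it is done.

Besides the shell and the picture viewer there is one more tool, called after "Request:" as name(argument=value, ...) on one line, values as JSON. servo_tool: Moves the arm, as the interface text tells. Its arguments: {"type":"object","properties":{"moves":{"type":"array"},"force":{"type":"number"}},"required":["moves"]}

```bash
mkdir -p pics
cat > h.py <<'E'
import numpy as np, cv2
from workcell import *
def snap(c,fn=None):
    p,d=camera(c); k=calibration(c)
    if fn: cv2.imwrite(fn,p[:,:,::-1])
    return p,d,k
def w(k,x): return np.array(k["R"]).T@(np.array(x)-np.array(k["t"]))
def pts(d,k,m):
    v,u=np.nonzero(m&(d>0)); z=d[v,u]; K=np.array(k["camera_matrix"])
    c=np.stack([(u-K[0,2])/K[0,0]*z,(v-K[1,2])/K[1,1]*z,z])
    return (np.array(k["R"]).T@(c-np.array(k["t"])[:,None])).T
E
python3 - <<'E'
from h import *
o=get_obs();print(o["time"],o["ee_pos"],o["tcp_rot"],o["opening"],grasp_offset)
for c in("scene","side"):
    p,d,k=snap(c,f"pics/{c}1.png")
    print(c,"cam at",w(k,[0,0,0]).round(3))
    for n in "display wheel wheel_ball carriage sled bear horse_box music_box globe drum gift_box".split():
        r=mark_of(n,c)
        print(n,[(w(k,q["xyz"]).round(4).tolist(),round(q["score"],2)) for q in r[:2]])
E
```

```text
0.0 [ 0.20177458 -0.51136979  0.20521778] [-1.79926982e+02 -5.10586383e-04  2.15323118e+01] 0.08519939057372151 0.0187
scene cam at [1.129 0.642 0.819]
display [([0.5088, 0.0245, -0.0017], 0.62)]
wheel [([0.5077, 0.0213, 0.0619], 0.62)]
wheel_ball [([0.5806, 0.0042, 0.0609], 0.64)]
carriage [([0.6293, -0.0096, 0.0363], 0.44)]
sled [([0.6289, -0.0096, 0.0415], 0.52)]
bear [([0.6878, -0.1367, -0.0001], 0.6)]
horse_box [([0.7397, 0.0651, -0.0027], 0.72)]
music_box [([0.6398, 0.2855, -0.002], 0.85)]
globe [([0.4809, -0.269, 0.0014], 0.61)]
drum [([0.2767, -0.3104, -0.0016], 0.68)]
gift_box []
side cam at [0.448 1.236 1.062]
display [([0.5063, 0.0251, 0.0034], 0.86)]
wheel [([0.5113, 0.0215, 0.0637], 0.6), ([0.6327, -0.0093, 0.0411], 0.35)]
wheel_ball [([0.5782, 0.0031, 0.0661], 0.74), ([0.5114, 0.0216, 0.0618], 0.63)]
carriage [([0.635, -0.0103, 0.0395], 0.54), ([0.6327, -0.0081, 0.0384], 0.29)]
sled [([0.6341, -0.0077, 0.0414], 0.5)]
bear [([0.6924, -0.1425, 0.0071], 0.56)]
horse_box [([0.7437, 0.0581, 0.0044], 0.68)]
music_box [([0.6381, 0.2903, -0.0051], 0.7), ([0.5103, 0.0215, -0.002], 0.66)]
globe [([0.483, -0.2724, 0.0048], 0.83)]
drum [([0.2797, -0.3098, 0.0043], 0.73)]
gift_box [([0.2827, 0.3556, 0.0058], 0.58)]
```

View pics/scene1.png

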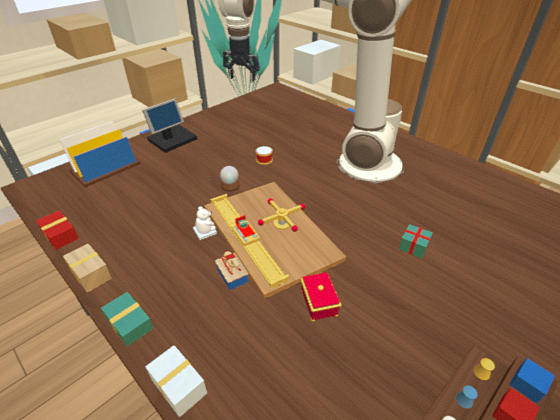

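Request:
servo_tool(moves=[[[0,0,0],[0.034,-0.03,0],0],[[0,0,0],[0.034,-0.03,0],0],[[0,0,0],[0.034,-0.03,0],0],[[0,0,0],[0.034,-0.03,0],0],[[0,0,0],[0.034,-0.03,0],0],[[0,0,0],[0.034,-0.03,0],0],[[0,0,0],[0.034,-0.03,0],0],[[0,0,0],[0.034,-0.03,0],0],[[0,0,0],[0.034,-0.03,0],0],[[0,0,0],[0.034,-0.03,0],0],[[0,0,0],[0.034,-0.03,0],0],[[0,0,-5],[0,0,0],0]], force=20)

```text
time: 2.4
ee_pos: [0.4301, -0.0633, 0.2056]
tcp_rot: [-180.0, -0.0, 26.8]
wrist_force: [-0.6, 0.5, -0.7]
opening: -0.0002
grasp_force: 0.0
```

The picture shows the wheel at about (283,213), the sled at (243,228), the bear at (204,222) on the −y side and the horse box at (231,268). The clockwise push is free of obstacles.

Run:
```python
from h import *
print(get_obs()["q"])
p,d,k=snap("wrist","pics/w1.png")
print(w(k,[0,0,0]))
for n in "display wheel wheel_ball carriage sled bear".split():
    print(n,[(w(k,q["xyz"]).round(4).tolist(),round(q["score"],2)) for q in mark_of(n,"wrist")[:2]])
```

```text
[-8.40952814e+00 -1.06853203e+01 -4.98025933e+00  9.57017084e+01
  5.51483948e-02  1.44773503e+02]
[ 0.49629208 -0.03074652  0.37390419]
display [([0.5038, 0.0205, 0.0023], 0.95)]
wheel [([0.51, 0.0202, 0.0602], 0.6)]
wheel_ball []
carriage [([0.5085, 0.02, 0.0577], 0.17)]
sled []
bear []
```

View pics/w1.png

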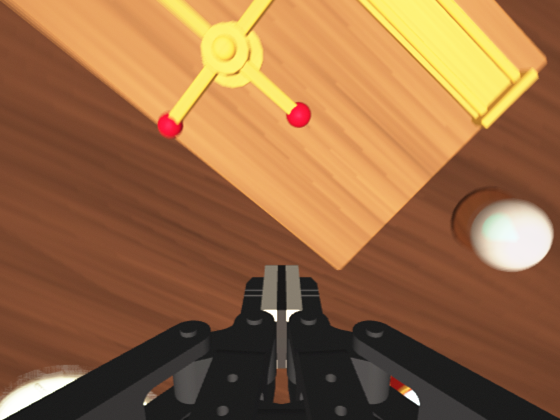

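The wrist view shows the hub at (228,48), the −x ball at (170,125), the −y ball at (299,115) and the shut fingers at (281,290). To keep joint 6 in range I turn the tool to yaw ≈ 256° and push along tool −x.

Request:
servo_tool(moves=[[[0,0,-8.5],[0,0,0],0],[[0,0,-8.5],[0,0,0],0],[[0,0,-8.5],[0,0,0],0],[[0,0,-8.5],[0,0,0],0],[[0,0,-8.5],[0,0,0],0],[[0,0,-8.5],[0,0,0],0],[[0,0,-8.5],[0,0,0],0],[[0,0,-8.5],[0,0,0],0],[[0,0,-8.5],[0,0,0],0],[[0,0,-8.5],[0,0,0],0],[[0,0,-8.5],[0,0,0],0],[[0,0,-8.5],[0,0,0],0]])

```text
time: 3.95
ee_pos: [0.4284, -0.0683, 0.206]
tcp_rot: [180.0, 0.0, 128.7]
wrist_force: [0.0, -0.5, -0.0]
opening: 0.0001
grasp_force: 0.0
```

Request:
servo_tool(moves=[[[0,0,-8.5],[0,0,0],0],[[0,0,-8.5],[0,0,0],0],[[0,0,-8.5],[0,0,0],0],[[0,0,-8.5],[0,0,0],0],[[0,0,-8.5],[0,0,0],0],[[0,0,-8.5],[0,0,0],0],[[0,0,-8.5],[0,0,0],0],[[0,0,-8.5],[0,0,0],0],[[0,0,-8.5],[0,0,0],0],[[0,0,-8.5],[0,0,0],0],[[0,0,-8.5],[0,0,0],0],[[0,0,-8.5],[0,0,0],0]])

```text
time: 5.15
ee_pos: [0.4284, -0.0682, 0.206]
tcp_rot: [-180.0, 0.0, -129.3]
wrist_force: [-0.1, -0.6, 1.0]
opening: -0.0003
grasp_force: 0.0
```

Request:
servo_tool(moves=[[[0,0,-8.5],[0,0,0],0],[[0,0,-8.5],[0,0,0],0],[[0,0,-7.5],[0,0,0],0],[[0,0,0],[0,0,0],0]])

```text
time: 5.55
ee_pos: [0.4284, -0.0681, 0.206]
tcp_rot: [-180.0, -0.0, -105.0]
wrist_force: [0.5, 0.3, -1.2]
opening: 0.0006
grasp_force: 0.0
```

Request:
servo_tool(moves=[[[0,0,-0.5],[-0.019,-0.003,0],0],[[0,0,0],[-0.019,-0.003,0],0],[[0,0,0],[-0.019,-0.003,0],0],[[0,0,0],[-0.019,-0.003,0],0],[[0,0,0],[-0.001,-0.001,0.02],0],[[0,0,0],[0,0,0.03],0],[[0,0,0],[0,0,0.03],0],[[0,0,0],[0,0,0.02],0],[[0,0,0],[0,0,0],0],[[0,0,0],[0,0,0],0]])

```text
time: 6.55
ee_pos: [0.4606, 0.0035, 0.1065]
tcp_rot: [-180.0, 0.0, -104.7]
wrist_force: [1.2, 0.2, 0.7]
opening: -0.0
grasp_force: 0.0
```

Run:
```python
from h import *
o=get_obs();print(o["ee_pos"],o["tcp_rot"],o["q"][5])
p,d,k=snap("wrist","pics/w2.png")
for n in "wheel wheel_ball".split():
    print(n,[(w(k,q["xyz"]).round(4).tolist(),round(q["score"],2)) for q in mark_of(n,"wrist")[:2]])
```

```text
[0.46060262 0.00350421 0.10652565] [-1.79995498e+02  2.59470991e-03 -1.04653807e+02] -74.91119993735761
wheel [([0.5084, 0.0213, 0.0585], 0.7)]
wheel_ball [([0.5839, 0.0022, 0.0625], 0.93)]
```

View pics/w2.png

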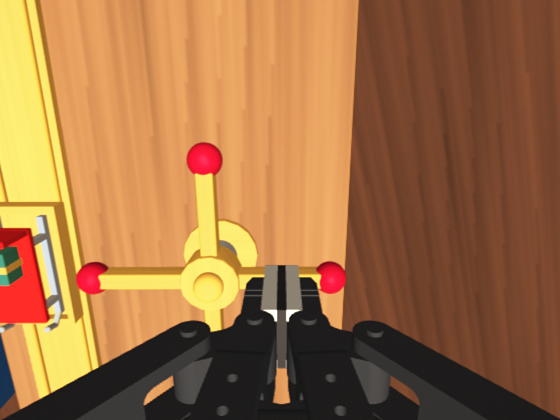

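The view shows the carriage at left, the −y ball at (204,160), the −x ball at (331,277) and the finger tips at (281,270), higher than the wheel. The wheel centre measures (0.508, 0.021), as before, so I descend into the −x/−y gap.

Request:
servo_tool(moves=[[[0,0,0],[0,0,0.012],0],[[0,0,0],[0,0,0.012],0],[[0,0,0],[0,0,0.012],0],[[0,0,0],[0,0,0.012],0],[[0,0,0],[0,0,0.012],0],[[0,0,0],[0,0,0],0],[[0,0,0],[0,0,0],0]])

```text
time: 7.4
ee_pos: [0.4604, 0.0039, 0.0457]
tcp_rot: [180.0, -0.0, -104.5]
wrist_force: [0.4, -1.2, 0.5]
opening: -0.0
grasp_force: 0.0
```

Request:
servo_tool(moves=[[[0,0,0],[-0.002,0,0],0],[[0,0,0],[-0.002,0,0],0],[[0,0,0],[-0.002,0,0],0],[[0,0,0],[-0.002,0,0],0],[[0,0,0],[-0.002,0,0],0],[[0,0,0],[-0.002,0,0],0],[[0,0,0],[0,0,0],0]])

```text
time: 8.1
ee_pos: [0.4636, 0.0157, 0.0459]
tcp_rot: [180.0, 0.0, -104.5]
wrist_force: [-0.7, 0.6, 0.1]
opening: 0.0001
grasp_force: 0.0
```

Request:
servo_tool(moves=[[[0,0,3],[-0.00225,0.0008,0],0],[[0,0,3],[-0.00225,0.0008,0],0],[[0,0,3],[-0.00225,0.0008,0],0],[[0,0,3],[-0.00225,0.0008,0],0],[[0,0,3],[-0.00225,0.0008,0],0],[[0,0,3],[-0.00225,0.0008,0],0],[[0,0,3],[-0.00225,0.0008,0],0],[[0,0,3],[-0.00225,0.0008,0],0],[[0,0,3],[-0.00225,0.0008,0],0],[[0,0,3],[-0.00225,0.0008,0],0],[[0,0,0],[0,0,0],0]])

```text
time: 9.2
ee_pos: [0.4671, 0.039, 0.0459]
tcp_rot: [180.0, 0.0, -134.5]
wrist_force: [0.9, -0.7, -0.6]
opening: -0.0002
grasp_force: 0.0
```

```bash
cat > m.py <<'E'
from h import *
o=get_obs();print(o["time"],o["ee_pos"].round(4),o["tcp_rot"].round(1),o["wrist_force"].round(1))
r=o["ee_pos"][:2]-[.509,.0213];print("r,phi",np.hypot(*r),np.degrees(np.arctan2(r[1],r[0])))
for c in("scene","side"):
    p,d,k=snap(c,f"pics/{c}_last.png")
    res={}
    for n in "wheel_ball carriage sled bear".split():
        q=mark_of(n,c); 
        if q: res[n]=w(k,q[0]["xyz"]); print(c,n,res[n].round(4),round(q[0]["score"],2))
    ey=np.array([.249,.9685])
    for n in("carriage","sled"):
        if n in res: print("  y rel start",(res[n][:2]-[.6315,-.0095])@ey,"rel bear",((res[n]-res["bear"])[:2]@ey) if "bear" in res else None)
E
python3 m.py
```

```text
9.2 [0.4671 0.039  0.0459] [ 180.     0.  -134.5] [ 0.9 -0.7 -0.6]
r,phi 0.045462374041961004 157.12101995139784
scene wheel_ball [0.5803 0.0062 0.0675] 0.81
scene carriage [ 0.6309 -0.0089  0.0343] 0.77
scene sled [ 0.6327 -0.0122  0.0418] 0.8
scene bear [ 6.898e-01 -1.392e-01  3.000e-04] 0.93
  y rel start 0.00046975345180113134 rel bear 0.11157962623238715
  y rel start -0.0023189920044529855 rel bear 0.10879088077613303
side wheel_ball [0.5808 0.0033 0.0644] 0.56
side carriage [ 0.6326 -0.0124  0.0368] 0.57
side sled [ 0.6377 -0.0093  0.0425] 0.6
side bear [ 0.6913 -0.1421  0.0026] 0.77
  y rel start -0.002527172383480817 rel bear 0.11097943731112654
  y rel start 0.0017522923693301597 rel bear 0.11525890206393753
```

Run:
```python
from h import *
out=[]
for c in("scene","side"):
    p,d,k=snap(c); K=np.array(k["camera_matrix"])
    x=np.array(k["R"])@[.5,.02,.06]+np.array(k["t"]); u,v=(K@x/x[2])[:2].astype(int)
    out.append(cv2.resize(p[v-55:v+55,u-55:u+55],(400,400),interpolation=2)[:,:,::-1])
cv2.imwrite("pics/c1.png",np.hstack(out))
```

```text
(no output)
```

View pics/c1.png

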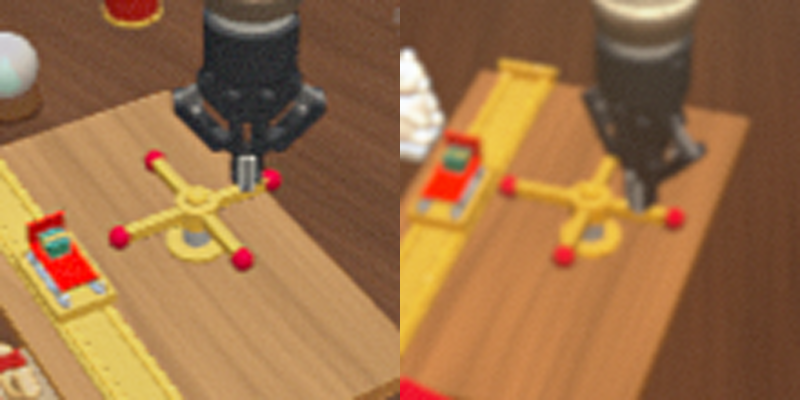

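The crop shows the finger tips overlapping the −x spoke (left half about (247,185)), with the wheel unturned and no force. I check the true finger tip height from depth.

Run:
```python
from h import *
o=get_obs();print(o["ee_pos"],o["tcp_rot"])
for c in("scene","side","wrist"):
    p,d,k=snap(c,f"pics/{c}3.png")
    P=pts(d,k,np.ones_like(d,bool)); v,u=np.nonzero(d>0); col=p[v,u].astype(int)
    near=np.hypot(*(P[:,:2]-o["ee_pos"][:2]).T)<.03
    grey=(col.max(1)-col.min(1))<45
    F=P[near&grey&(P[:,2]>.03)]
    print(c,len(F),"low z pts",[F[(F[:,2]>a)&(F[:,2]<a+.01)].mean(0).round(4).tolist()+[int(((F[:,2]>a)&(F[:,2]<a+.01)).sum())] for a in np.arange(.03,.13,.01) if ((F[:,2]>a)&(F[:,2]<a+.01)).any()])
    yel=(col[:,0]-col[:,2]>60)&(col[:,1]>120)&(np.hypot(*(P[:,:2]-[.509,.0213]).T)<.06)&(P[:,2]>.05)
    Y=P[yel]; print(" spokes z",np.percentile(Y[:,2],[5,50,95]).round(4) if len(Y) else 0)
    r=Y[:,:2]-[.509,.0213]; R=np.hypot(*r.T); s=(R>.03)
    print(" spoke angles",np.histogram(np.degrees(np.arctan2(r[s,1],r[s,0]))%360,36,(0,360))[0])
    K=np.array(k["camera_matrix"]);x=np.array(k["R"])@o["ee_pos"]+np.array(k["t"]);print(" tcp px",(K@x/x[2])[:2])
```

```text
[0.46705529 0.03882288 0.04588723] [ 1.79997998e+02  3.14733528e-04 -1.34460954e+02]
scene 647 low z pts [[0.4745, 0.0458, 0.0779, 6], [0.4726, 0.0445, 0.0857, 22], [0.4715, 0.0455, 0.0956, 18], [0.4705, 0.0453, 0.1054, 24], [0.4741, 0.0452, 0.116, 33], [0.4696, 0.0434, 0.1254, 73]]
 spokes z [0.056  0.0676 0.0772]
 spoke angles [ 0  0  0  0  0  0  3 26  3  0  0  0  0  0  3 21  6  0  0  0  0  0  0  0
  2 18 11  0  0  0  0  0  0  0 12 38]
 tcp px [294.74886315 213.76148472]
side 521 low z pts [[0.4688, 0.0475, 0.0854, 12], [0.4701, 0.0481, 0.0955, 20], [0.4709, 0.0492, 0.1055, 18], [0.4735, 0.0494, 0.1155, 14], [0.4681, 0.0487, 0.1257, 39]]
 spokes z [0.0587 0.0714 0.5362]
 spoke angles [ 5  0  0  0  0  0  8 24  2  3  2  0  0  0  5 22 11  0  0  3  0  0  0  0
  0 14  9  1  0  1  0  0  0  0 11 34]
 tcp px [293.37531208 220.66617389]
wrist 23289 low z pts [[0.4603, 0.0312, 0.0783, 161], [0.4609, 0.0323, 0.0852, 812], [0.4609, 0.0322, 0.0952, 1030], [0.4628, 0.0342, 0.1064, 1403], [0.461, 0.0325, 0.1169, 2342], [0.4623, 0.0343, 0.126, 6765]]
 spokes z [0.0627 0.0693 0.075 ]
 spoke angles [   0    0    0    0    0    0    0    0    0    0    0    0    0    0
    0   28  651   80    7    3    3    0    0    0  359 1639  200    0
    0    0    0    0    0   21  747    0]
 tcp px [281.69190597 259.50938382]
```

View pics/wrist3.png

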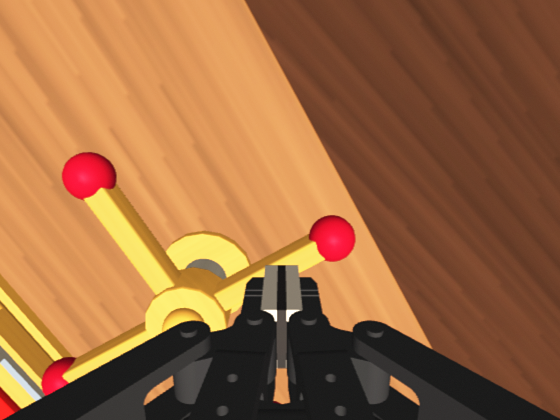

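Depth says the shut finger tips end near z ≈ 0.077, about 3 cm above the reported TCP, so they passed over the spoke. I confirm this before going lower.

Run:
```python
from h import *
o=get_obs()
p,d,k=snap("wrist"); 
for rc in [(264,281),(267,270),(267,290),(270,270),(270,292),(280,270),(300,270),(275,250),(275,312)]:
    m=np.zeros_like(d,bool); m[rc]=True; P=pts(d,k,m); print(rc,p[rc],d[rc],P.round(4))
p,d,k=snap("scene"); K=np.array(k["camera_matrix"])
for z in (.046,.06,.075,.09,.11):
    X=np.array(k["R"])@[*o["ee_pos"][:2],z]+np.array(k["t"]); u,v=(K@X/X[2])[:2]; u,v=int(round(u)),int(round(v)); print(z,u,v,p[v,u-2:u+3].tolist(),d[v,u].round(3),X[2].round(3))
print(calibration("wrist")["camera_matrix"])
```

```text
(264, 281) [255 227 102] 0.15896674 [[0.4616 0.0328 0.0686]]
(267, 270) [137 127 112] 0.14845864 [[0.4623 0.0274 0.0785]]
(267, 290) [136 126 111] 0.14991866 [[0.4572 0.0334 0.0772]]
(270, 270) [136 126 110] 0.14775607 [[0.4629 0.028  0.0795]]
(270, 292) [135 126 109] 0.14678131 [[0.4565 0.0337 0.0804]]
(280, 270) [137 126 111] 0.13868551 [[0.4624 0.0279 0.0889]]
(300, 270) [136 125 110] 0.12542 [[0.4622 0.0283 0.1028]]
(275, 250) [239 194  73] 0.16018811 [[0.4744 0.0271 0.0688]]
(275, 312) [229 157  93] 0.21048276 [[0.4687 0.0646 0.0232]]
0.046 295 214 [[189, 145, 94], [192, 147, 95], [196, 151, 100], [198, 152, 101], [198, 151, 101]] 1.219 1.182
0.06 295 210 [[196, 156, 56], [191, 147, 53], [190, 146, 47], [185, 141, 49], [188, 147, 51]] 1.176 1.173
0.075 295 207 [[124, 114, 100], [146, 145, 139], [111, 111, 105], [112, 111, 107], [148, 146, 132]] 1.153 1.163
0.09 295 203 [[100, 97, 94], [142, 139, 130], [115, 112, 104], [109, 106, 101], [145, 141, 132]] 1.139 1.154
0.11 295 198 [[46, 43, 50], [44, 48, 47], [57, 58, 57], [61, 57, 59], [48, 44, 47]] 1.129 1.141
[[378.02179945   0.         281.1640699 ]
 [  0.         378.02179945 213.39719162]
 [  0.           0.           1.        ]]
```

Confirmed: the tips are about 30 mm above the reported TCP. I go back over to the CCW side and insert deeper, to TCP z ≈ 0.024, which still clears the board under either reading.

Request:
servo_tool(moves=[[[0,0,0],[0,0,-0.01],0],[[0,0,0],[0,0,-0.01],0],[[0,0,0],[0.01,-0.007,0],0],[[0,0,0],[0.01,-0.007,0],0],[[0,0,0],[0.01,-0.007,0],0],[[0,0,-7.5],[0,0,0],0],[[0,0,-7.5],[0,0,0],0],[[0,0,-7.5],[0,0,0],0],[[0,0,-7.5],[0,0,0],0],[[0,0,0],[0,0,0],0]])

```text
time: 11.05
ee_pos: [0.4607, 0.0018, 0.0656]
tcp_rot: [180.0, -0.0, -104.4]
wrist_force: [-0.9, 0.1, -0.2]
opening: -0.0003
grasp_force: 0.0
```

Request:
servo_tool(moves=[[[0,0,0],[0,0,0.01],0],[[0,0,0],[0,0,0.01],0],[[0,0,0],[0,0,0.008],0],[[0,0,0],[0,0,0.006],0],[[0,0,0],[0,0,0.004],0],[[0,0,0],[0,0,0.004],0],[[0,0,0],[0,0,0],0],[[0,0,0],[0,0,0],0]])

```text
time: 11.85
ee_pos: [0.4611, 0.0027, 0.024]
tcp_rot: [-180.0, 0.0, -104.5]
wrist_force: [0.4, -0.9, 0.7]
opening: 0.0002
grasp_force: 0.0
```

Run:
```python
from h import *
o=get_obs(); print(o["ee_pos"],o["wrist_force"])
p,d,k=snap("wrist","pics/w4.png"); P=pts(d,k,np.ones_like(d,bool)); v,u=np.nonzero(d>0); col=p[v,u].astype(int)
g=((col.max(1)-col.min(1))<40)&(abs(u-281)<25)&(v>250)&(v<300)&(P[:,2]>.03)
print("tip low z",np.percentile(P[g,2],[0.5,2,5]))
```

```text
[0.46112922 0.00274699 0.02401736] [ 0.39826118 -0.93286994  0.73302618]
tip low z [0.05450956 0.05549202 0.05667757]
```

Request:
servo_tool(moves=[[[0,0,0],[-0.003,0,0.001],0],[[0,0,0],[-0.003,0,0.001],0],[[0,0,0],[-0.003,0,0.001],0],[[0,0,0],[-0.002,0,0],0],[[0,0,0],[-0.001,0,0],0],[[0,0,1],[-0.00075,0.0003,0],0],[[0,0,1],[-0.00075,0.0003,0],0],[[0,0,1],[-0.00075,0.0003,0],0],[[0,0,1],[-0.00075,0.0003,0],0],[[0,0,1],[-0.00075,0.0003,0],0],[[0,0,2],[-0.0015,0.0005,0],0],[[0,0,2],[-0.0015,0.0005,0],0]])

```text
time: 13.1
ee_pos: [0.4634, 0.0213, 0.0209]
tcp_rot: [180.0, -0.0, -113.6]
wrist_force: [-2.3, -2.4, 1.6]
opening: -0.0002
grasp_force: 1.2
```

```bash
python3 m.py
```

```text
13.1 [0.4634 0.0213 0.0209] [ 180.    -0.  -113.6] [-2.3 -2.4  1.6]
r,phi 0.045592629609392116 -179.95779346748728
scene wheel_ball [ 0.5786 -0.0023  0.0635] 0.7
scene carriage [ 0.6269 -0.0108  0.0353] 0.55
scene sled [ 0.629  -0.0122  0.0409] 0.82
scene bear [ 6.914e-01 -1.378e-01 -6.000e-04] 0.67
  y rel start -0.002453294608851326 rel bear 0.10686817380854247
  y rel start -0.0032814836268007337 rel bear 0.10603998479059307
side wheel_ball [ 5.771e-01 -5.000e-04  6.420e-02] 0.71
side carriage [ 0.6331 -0.0134  0.0383] 0.47
side sled [ 0.6311 -0.0144  0.0404] 0.56
side bear [ 0.6916 -0.1413  0.0041] 0.96
  y rel start -0.0034171287098806176 rel bear 0.10930855954116946
  y rel start -0.004812750939329774 rel bear 0.1079129373117203
```

Request:
servo_tool(moves=[[[0,0,3],[-0.00225,0.0008,0],0],[[0,0,3],[-0.00225,0.0008,0],0],[[0,0,3],[-0.00225,0.0008,0],0],[[0,0,3],[-0.00225,0.0008,0],0],[[0,0,3],[-0.00225,0.0008,0],0],[[0,0,3],[-0.00225,0.0008,0],0],[[0,0,3],[-0.00225,0.0008,0],0],[[0,0,3],[-0.00225,0.0008,0],0],[[0,0,3],[-0.00225,0.0008,0],0],[[0,0,3],[-0.00225,0.0008,0],0],[[0,0,3],[-0.00225,0.0008,0],0],[[0,0,3],[-0.00225,0.0008,0],0]])

```text
time: 14.8
ee_pos: [0.4731, 0.0482, 0.0207]
tcp_rot: [179.9, -0.0, -149.6]
wrist_force: [-3.9, 0.2, 2.2]
opening: -0.0001
grasp_force: 1.4
```

```bash
python3 m.py
```

```text
14.8 [0.4731 0.0482 0.0207] [ 179.9   -0.  -149.6] [-3.9  0.2  2.2]
r,phi 0.04482467861213324 143.13814325262825
scene wheel_ball [ 0.5516 -0.0373  0.0613] 0.6
scene carriage [ 0.6206 -0.043   0.0347] 0.45
scene sled [ 0.6203 -0.0446  0.0398] 0.66
scene bear [ 0.6892 -0.1376 -0.0021] 0.73
  y rel start -0.03513276904606842 rel bear 0.07458424468606333
  y rel start -0.03677914467040049 rel bear 0.07293786906173125
side wheel_ball [ 0.5472 -0.0398  0.0652] 0.82
side carriage [ 0.6197 -0.0465  0.0369] 0.5
side sled [ 0.6255 -0.0458  0.0391] 0.66
side bear [ 0.6911 -0.1404  0.0034] 0.71
  y rel start -0.03875831110514484 rel bear 0.07314144016462444
  y rel start -0.03659249144558636 rel bear 0.07530725982418292
```

Request:
servo_tool(moves=[[[0,0,3],[-0.00225,0.0008,0],0],[[0,0,3],[-0.00225,0.0008,0],0],[[0,0,3],[-0.00225,0.0008,0],0],[[0,0,3],[-0.00225,0.0008,0],0],[[0,0,3],[-0.00225,0.0008,0],0],[[0,0,3],[-0.00225,0.0008,0],0],[[0,0,3],[-0.00225,0.0008,0],0],[[0,0,3],[-0.00225,0.0008,0],0],[[0,0,3],[-0.00225,0.0008,0],0],[[0,0,3],[-0.00225,0.0008,0],0],[[0,0,3],[-0.00225,0.0008,0],0],[[0,0,3],[-0.00225,0.0008,0],0]])

```text
time: 16.5
ee_pos: [0.4968, 0.064, 0.0208]
tcp_rot: [180.0, -0.1, 174.4]
wrist_force: [-3.4, 3.0, 0.0]
opening: -0.0002
grasp_force: 1.5
```

Request:
servo_tool(moves=[[[0,0,3],[-0.00225,0.0008,0],0],[[0,0,3],[-0.00225,0.0008,0],0],[[0,0,3],[-0.00225,0.0008,0],0],[[0,0,3],[-0.00225,0.0008,0],0],[[0,0,3],[-0.00225,0.0008,0],0],[[0,0,3],[-0.00225,0.0008,0],0],[[0,0,3],[-0.00225,0.0008,0],0],[[0,0,3],[-0.00225,0.0008,0],0],[[0,0,3],[-0.00225,0.0008,0],0],[[0,0,3],[-0.00225,0.0008,0],0],[[0,0,0],[0,0,0],0]])

```text
time: 17.6
ee_pos: [0.5208, 0.0641, 0.0209]
tcp_rot: [180.0, -0.0, 144.5]
wrist_force: [-0.8, 3.0, -0.3]
opening: 0.0
grasp_force: 1.0
```

```bash
python3 m.py
python3 - <<'E'
from h import *
ey=np.array([.249,.9685])
for c in("scene","side"):
    p,d,k=snap(c)
    for n in("sled","bear"):
        m=cut_out(n,c)
        if m: P=pts(d,k,m[0]["mask"]); s=P[:,:2]@ey; print(c,n,len(P),np.percentile(s,[3,50,97]).round(4))
        r=recognise(n,c); print("  rec",w(k,r[0]["xyz"])[:2]@ey if r else None)
E
```

```text
17.6 [0.5208 0.0641 0.0209] [180.   -0.  144.5] [-0.8  3.  -0.3]
r,phi 0.04436041215273069 74.58835886593009
scene wheel_ball [ 0.4645 -0.0348  0.062 ] 0.79
scene carriage [ 0.6066 -0.1031  0.0355] 0.7
scene sled [ 0.6063 -0.1045  0.0417] 0.62
scene bear [ 0.6881 -0.1368 -0.0014] 0.75
  y rel start -0.09681389766373491 rel bear 0.012340749084828148
  y rel start -0.09827938665972466 rel bear 0.010875260088838401
side wheel_ball [ 0.467  -0.0372  0.0645] 0.56
side carriage [ 0.6087 -0.1046  0.0397] 0.68
side sled [0.2836 0.3539 0.0017] 0.7
side bear [ 6.905e-01 -1.393e-01  1.000e-04] 0.84
  y rel start -0.09777261150444934 rel bear 0.013270680746171014
  y rel start 0.26531773075742787 rel bear 0.37636102300804825
scene sled 268 [0.0211 0.0501 0.0834]
  rec 0.048424170447310434
scene bear 471 [0.0277 0.0561 0.0672]
  rec 0.055105393947447706
side sled 219 [0.0206 0.0498 0.0867]
  rec 0.04803838432170846
side bear 374 [0.0254 0.0558 0.069 ]
  rec 0.04977471750078233
```

Request:
servo_tool(moves=[[[0,0,3],[-0.00225,0.0008,0],0],[[0,0,3],[-0.00225,0.0008,0],0],[[0,0,3],[-0.00225,0.0008,0],0],[[0,0,3],[-0.00225,0.0008,0],0],[[0,0,1],[-0.00075,0.0003,0],0],[[0,0,0],[0,0,0],0]])

```text
time: 19.2
ee_pos: [0.5303, 0.0598, 0.0209]
tcp_rot: [-180.0, 0.0, 131.5]
wrist_force: [-1.6, 0.5, -0.4]
opening: -0.0001
grasp_force: 0.9
```

Request:
servo_tool(moves=[[[0,0,0],[0.003,-0.001,0],0],[[0,0,0],[0.006,0,0],0],[[0,0,0],[0,0,0],0],[[0,0,0],[0,0,-0.02],0],[[0,0,0],[0,0,-0.03],0],[[0,0,0],[0,0,-0.04],0],[[0,0,0],[0,0,-0.04],0],[[0,0,0],[0,0,-0.03],0],[[0,0,0],[0,0,0],0],[[0,0,0],[0,0,0],0]])

```text
time: 20.2
ee_pos: [0.524, 0.0663, 0.1813]
tcp_rot: [179.9, 0.1, 131.6]
wrist_force: [0.3, -0.1, -0.5]
opening: -0.0002
grasp_force: 0.0
```

Run:
```python
from h import *
ey=np.array([.249,.9685]); ex=np.array([.9685,-.249]); C=[.509,.0213]
o=get_obs();print(o["time"],o["ee_pos"],o["q"])
out=[]
for c in("scene","side"):
    A=[]
    for i in range(4):
        p,d,k=snap(c); row=[]
        for n in("carriage","sled","bear"):
            r=[w(k,q["xyz"])[:2]-C for q in mark_of(n,c)]; r=[x for x in r if np.hypot(*x)<.3]
            row.append(r[0]@ey if r else np.nan)
        r=mark_of("wheel_ball",c); x=(w(k,r[0]["xyz"])[:2]-C) if r else [np.nan]*2
        row.append(np.degrees(np.arctan2(x[1],x[0]))); A.append(row)
    A=np.array(A);print(c,A.round(4).tolist(),np.nanmedian(A,0).round(4))
    K=np.array(k["camera_matrix"]); X=np.array(k["R"])@[.64,-.09,.05]+np.array(k["t"]); u,v=(K@X/X[2])[:2].astype(int)
    out.append(cv2.resize(p[v-55:v+55,u-55:u+55],(400,400),interpolation=2)[:,:,::-1])
cv2.imwrite("pics/c2.png",np.hstack(out))
```

```text
20.2 [0.52402561 0.0662938  0.1813112 ] [ 7.21502549e+00  1.43299868e+00  3.63888300e+00  9.21214024e+01
 -8.35914514e-03  5.56618729e+01]
scene [[-0.1114, -0.111, -0.1081, -143.9282], [-0.1086, -0.1087, -0.1093, -140.3163], [-0.108, -0.109, -0.107, -142.3612], [-0.11, -0.1098, -0.108, -141.983]] [-1.093000e-01 -1.094000e-01 -1.081000e-01 -1.421721e+02]
side [[-0.1087, -0.11, -0.1113, -144.1899], [-0.1103, 0.0019, -0.1103, -142.584], [-0.11, -0.1087, -0.1119, -142.1945], [-0.1089, -0.1105, -0.1125, -142.0996]] [-1.094000e-01 -1.093000e-01 -1.116000e-01 -1.423892e+02]
```

View pics/c2.png

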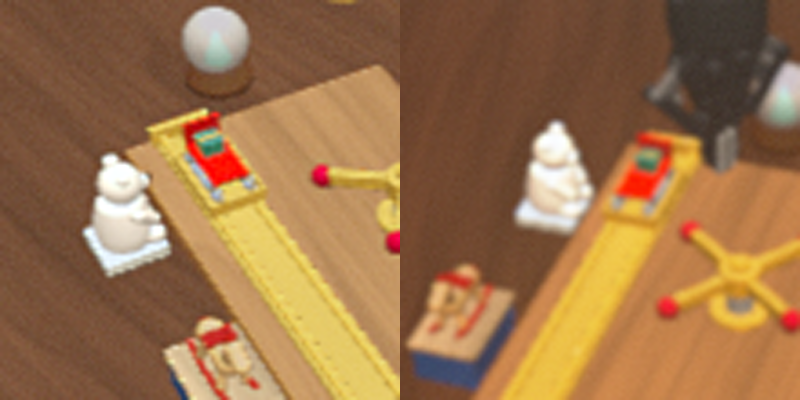

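The crop shows the sled upright in its carriage at about (218,165), level with the bear at (125,215). The bear, horse box and globe are all standing, and the finger is clear of the wheel. The sled measures −0.109 m along the track and the bear −0.110 m, so I hand it in.

```bash
python3 -c "
from workcell import *
print(job_done())"
```

```text
the job is handed in; nothing more can be done
None
```

I turned the wheel about 128° clockwise with one shut finger and handed the job in: the sled stopped within about 2 mm of the bear's centre along the track, and the sled, bear, horse box and globe were upright in the last picture, though no verdict came back.

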